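# Release the label drawer by its hidden notch

## Task

Open the white label drawer box: one of the black pads in the raised rail along its far edge lies sunk in a notch (a fingertip swept lightly along the rail finds it); press that pad fully down, so that the drawer slides out and stays out, then draw back. Do not touch the drawer itself, and leave the block of labels on the box and the loose things round it where they are.

Things in the scene. Friction and masses are not known exactly. Their poses are not given: they have to be found in the camera images.
- box: white drawer box fixed to the worktop, 200 (x) x 274 (y) mm; origin at the centre of its underside, z up, y along its long side. The drawer front looks to its -x, towards the robot. Its flat top is 70 mm up; a raised aluminium rail runs along its far (+x) edge
- rail (a point): middle of the rail's top face, 78 mm towards +x from the box's centre and 90 mm above the worktop; axes as the box's. The rail runs along y, 274 mm long, 44 mm wide, 20 mm higher than the box's top, with a 3 mm fascia of the same height along its robot side and solid aluminium ends 12 mm long
- pads (a point): same point as the rail's: the middle of the row of five black pads, each 42 x 42 mm, at y = -100, -50, 0, +50 and +100 mm along the rail, parted by 8 mm aluminium bars. Four are solid and flush with the rail's top; one, a different one each time, is the release catch, its top 8 mm lower in a notch that is open on the far side
- catch (a joint): how far the release catch in the notch is pressed straight down, m: 0 at rest, 0.009 fully down (its top then 73 mm up). About 4 N moves it; it has no spring and stays where it is left. A linkage slides the drawer out 6 mm for every mm
- label_drawer: grey drawer in the front of the box, holding spare labels; front panel 262 x 52 mm, its middle 37 mm up. Origin as the box's when shut; it slides along the box's -x, 54 mm when the catch is fully down. It has no handle and is not to be touched
- label_block: loose block of white labels lying on the drawer box's top, 44 x 61 x 15 mm; bystander; origin at the centre of its underside
- kitchen_timer: white wind-up timer with a red dial, 62 x 62 x 42 mm, left of the box; bystander; origin at the centre of its underside
- foil_cups: stack of silver foil cups, 60 mm wide, 49 mm high, right of the box; bystander; origin at the centre of its underside
- marker: black and white marker pen lying on the worktop, 131 mm long, 16 mm thick, right of the box; bystander; origin at the centre of its underside
- sauce_1: red sauce bottle, 54 mm wide, 200 mm high, standing far left; bystander; origin at the centre of its underside
- sauce_2: yellow sauce bottle, 54 mm wide, 200 mm high, standing far left; bystander; origin at the centre of its underside

How it is judged:
By the outcome, as a careful person would: the job done as asked, in the order asked, and still so for the second after the job is handed in, with the robot touching nothing.
It also fails if it takes over 70 s, if anything falls off the work surface, if the arm or the gripper's body presses on something with over 40 N, if the wrist force passes 120 N, or if a joint passes its speed limit or range.

## Robot

A 7-joint arm with a two-finger parallel gripper is mounted at the origin on a cart in front of the work surface, level with it; the furniture and walls round the work are solid. World frame = base frame: x ahead of the robot, y to its left, z up, the work surface at z = 0. Lengths are in mm, angles in rad, forces in N, time in s.
With the tool pointing down it reaches from about 400 to 850 mm from the base axis. Payload 10.4 kg.
Tool frame: the origin (TCP) lies on the centre line of the jaws, within the pads' length; the fingertips stand 14 mm ahead of it and the grasp point (between the pads) lies 5 mm behind it (bot.nose_length is the z of the fingertips in the tool frame, in mm); z points along the fingers, y is the line along which they close (so a half turn about z gives the same grasp; the last joint's range is limited). The gripper opens to 87 mm and grips with 3 to 60 N. Pads are 19 mm wide; open, the fingers measure 117 mm over their backs; the gripper's body (75 mm by 190 mm) begins 51 mm behind the grasp point.
Start: joints at [-1.226, 0.332, -0.065, 1.46, 0.022, 1.35, -0.088], TCP at [224.715, 583.227, 236.576] pointing down, gripper open.
Joint ranges: [-2.6, 2.6], [-0.5, 2.12], [-1.47, 1.34], [0.16, 2.42], [-1.27, 4.41], [0.06, 2.06], [-2.6, 2.6]. Speed limits (rad/s): [2.22, 2.22, 2.79, 2.79, 3.14, 3.14, 3.14].

## Interface

Orientations are given as a unit quaternion [x, y, z, w].
In Python, from workcell import bot, grab_frame, camera_model, workorder gives the robot as it stands.
- The arm moves only by the tool servo_tool, never from a script. Its argument "rows" is a list that holds one entry, the list of rows, each a list of 7 numbers: the closure, from 0 (fully open) to 1 (shut), then the shift along the tool's x, y, z as a fraction of full scale, then the turn, a rotation vector about the tool's x, y, z as a fraction of full scale. In form: [[[claw, x, y, z, ax, ay, az], ...]]. A call has 1 to 10 rows; each row is the pose to reach, as a shift and turn from the pose commanded when the call began, along the tool's axes at that moment, turning the shorter way round; what a row does not reach only later rows make up. Full scale, the value 1, is 30 cm for a shift and 180 degrees for a turn. A row lasts 1/12 s, in which the tool goes at most 41.7 mm and 7.16 degrees, less where a joint would pass 70% of its speed; a pose out of reach is approached as far as the arm can. A call with a number of a shift or a turn outside -1 to 1 is refused whole. A call with a gripper value outside its range is refused whole. The fingers move at their own pace and stop on an object; "squeeze" is the grip in N (left out, the last holds). Time passes only in rows, so rows that repeat a pose let the fingers close. It gives the time, the measured TCP pose, the force, the opening and the grip force at its end, in the units of the state.
- bot.state(): the state, without advancing time (a new reading comes with each control period).
- grab_frame(name): name is "side" or "top"; returns (picture, depth): 384x512x3 uint8, red, green, blue; 384x512 float32, mm along the optical axis (not along the pixel's ray), 0 where there is no reading.
- camera_model(name): a dict with "fx", "fy", "cx", "cy" (pixels), "T" (4x4, takes a point from camera to world coordinates). Camera axes: x right, y up, looking along -z (the intrinsics and any distortion apply to the point x, -y, -z); pixel columns grow to the right and rows downward; lengths in mm; the calibration is good to about 2 mm. A picture is of the moment at which its call begins. camera_model takes no time and is no camera call.
- workorder.job_done(): hands the job in; it is judged then, once.
The state is a dict: "time": time; "joint_pos": joint angles; "joint_vel": joint speeds; "joint_efforts": joint torques, N m; "eef_pos": TCP position; "tool_rot": TCP orientation; "force": force on the tool from outside, world axes, zero at the start; "moment": the same for the moment, N m; "opening": finger opening in mm; "grasp_force": force on a finger pad.
Only numpy, scipy, OpenCV 4.12 (cv2) and the standard library are available. Lean on these libraries where they do the work, as an engineer would, in place of code of your own. Each camera call takes 0.05 s, during which the arm holds its last target. There are 200 camera calls.

## Working session

There is one attempt and no reset: what is moved stays moved. The work goes in short steps, Python scripts to look and compute and a tool call to move; the robot and the scene stay as the last step left them, time stands still between calls to the robot, and variables do not carry over. Pictures are saved under pics/ and viewed, at most 10 in all, crops included, and the job is handed in when it is done.

Besides the shell and the picture viewer there is one more tool, called as a command line: name --argument value ..., lists and objects as JSON in quotes. servo_tool: Moves the arm, as the interface text tells. Shift numbers are shares of 30 cm and turn numbers shares of 180 degrees, none past 1 either way. Its arguments: {"type":"object","properties":{"rows":{"type":"array","items":{"type":"array","items":{"type":"array","items":{"type":"number","minimum":-1,"maximum":1}}}},"squeeze":{"type":"number"}},"required":["rows"]}

```bash
mkdir -p pics
python3 - <<'E'
from workcell import *
import cv2,numpy as np
for n in("top","side"):
    p,d=grab_frame(n); np.savez(f"pics/{n}0.npz",p=p,d=d); cv2.imwrite(f"pics/{n}0.png",p[:,:,::-1])
    m=camera_model(n); print({k:np.round(v,3).tolist() if k=='T' else v for k,v in m.items()})
s=bot.state(); print({k:np.round(v,3).tolist() for k,v in s.items()})
E
```

```text
{'fx': 404.43440479343445, 'fy': 404.43440479343445, 'cx': 256.6404542457562, 'cy': 190.27598129311752, 'T': [[0.022, 0.983, -0.184, 203.195], [-1.0, 0.021, -0.006, 82.469], [-0.002, 0.184, 0.983, 1541.621], [0.0, 0.0, 0.0, 1.0]]}
{'fx': 359.3238991032617, 'fy': 359.3238991032617, 'cx': 254.7668287060896, 'cy': 194.80826536192774, 'T': [[0.997, -0.021, 0.078, 560.661], [0.078, 0.53, -0.844, -944.731], [-0.023, 0.848, 0.53, 733.454], [0.0, 0.0, 0.0, 1.0]]}
{'time': 0.1, 'joint_pos': [-1.226, 0.333, -0.065, 1.461, 0.022, 1.35, -0.088], 'joint_vel': [-0.001, -0.0, 0.001, -0.002, -0.001, -0.002, -0.0], 'joint_efforts': [0.002, -62.455, 0.025, -39.071, -0.061, 0.036, 0.0], 'eef_pos': [224.617, 582.874, 235.829], 'tool_rot': [0.183, 0.983, -0.001, -0.0], 'force': [0.187, 0.048, -0.408], 'moment': [-0.046, 0.043, 0.047], 'grasp_force': 0.0, 'opening': 86.857}
```

View pics/top0.png

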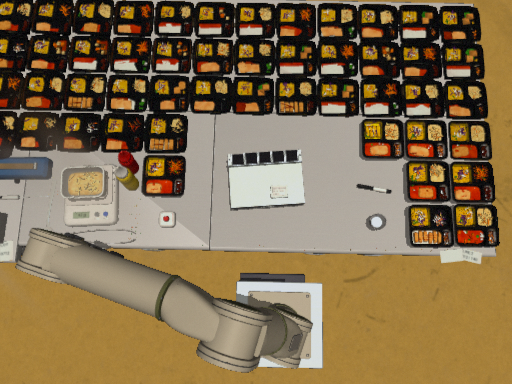

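View pics/side0.png

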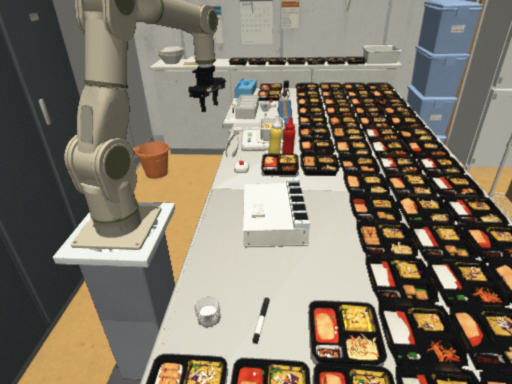

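The top view shows the box at about (228–304, 150–208), with the pads along row 157. The side view shows the rail at (298, 205). Next I'll measure the pads in both views and enlarge the rail.

```bash
cat > h.py <<'E'
import numpy as np
from workcell import camera_model
def ray(n,u,v):
    m=camera_model(n);T=np.array(m["T"])
    return T[:3,3],T[:3,:3]@np.array([(u-m["cx"])/m["fx"],-(v-m["cy"])/m["fy"],-1])
def onz(n,u,v,z):
    o,d=ray(n,u,v); return o+d*(z-o[2])/d[2]
def dep(n,u,v,D):
    o,d=ray(n,u,v); return o+d*D
E
python3 - <<'E'
from h import *
import cv2
for n,(x0,x1,y0,y1),s in(("top",(222,312,144,214),4),("side",(236,316,174,252),4)):
    f=np.load(f"pics/{n}0.npz");p,d=f["p"],f["d"]
    c=p[y0:y1,x0:x1]; cv2.imwrite(f"pics/{n}c.png",cv2.resize(c[:,:,::-1],None,fx=8,fy=8,interpolation=cv2.INTER_CUBIC)[:600,:800])
    m=(c.max(2)<70).astype(np.uint8)
    k,l,st,ce=cv2.connectedComponentsWithStats(m,connectivity=4)
    for i in range(1,k):
        if st[i,4]<12: continue
        u,v=ce[i]+[x0,y0]; vv,uu=np.nonzero(l==i)
        P=np.array([dep(n,a+x0,b+y0,d[b+y0,a+x0]) for a,b in zip(uu,vv)])
        print(n,st[i],(round(u,1),round(v,1)),onz(n,u,v,90).round(1),'med depth pt',np.median(P,0).round(1),P[:,2].std().round(1))
E
```

```text
top [ 64   6  11  12 107] (np.float64(291.3), np.float64(155.0)) [610.8 -35.1  90. ] med depth pt [610.9 -33.9  89.8] 139.8
top [ 51   7  11  12 108] (np.float64(277.8), np.float64(156.0)) [605.9  15.   90. ] med depth pt [606.4  14.6  89.3] 139.1
top [ 37   8  12  11 105] (np.float64(264.4), np.float64(156.8)) [601.9  64.7  90. ] med depth pt [601.8  66.   89.6] 3.2
top [ 24   9  11  11 108] (np.float64(251.0), np.float64(157.5)) [597.9 114.3  90. ] med depth pt [598.3 114.5  89.2] 3.3
top [11 10 11 10 96] (np.float64(237.7), np.float64(158.9)) [591.8 163.4  90. ] med depth pt [592.9 162.9  81.8] 148.2
top [52 60 28  3 38] (np.float64(287.2), np.float64(204.7)) [424.  -21.3  90. ] med depth pt [431.1 -28.9  45.6] 11.0
top [10 62 31  4 44] (np.float64(246.6), np.float64(207.5)) [410.8 125.9  90. ] med depth pt [416.8 129.3  45.3] 11.0
side [29  0 31  1 31] (np.float64(280.0), np.float64(174.0)) [548.  229.1  90. ] med depth pt [546.3 380.2   7. ] 128.4
side [53  9 10  3 25] (np.float64(294.0), np.float64(184.0)) [598.6 157.7  90. ] med depth pt [599.3 170.9  82.9] 127.5
side [54 14 12  5 46] (np.float64(295.2), np.float64(190.5)) [602.2 113.6  90. ] med depth pt [601.4 110.4  91. ] 93.7
side [55 22 12  5 54] (np.float64(296.9), np.float64(198.1)) [606.8  65.5  90. ] med depth pt [607.2  64.8  90.8] 0.9
side [57 30 12  6 64] (np.float64(298.8), np.float64(206.7)) [611.7  14.2  90. ] med depth pt [612.4  13.1  90.4] 1.4
side [58 39 14  7 74] (np.float64(300.4), np.float64(215.6)) [615.5 -34.4  90. ] med depth pt [614.5 -35.8  90.6] 1.2
```

View pics/topc.png

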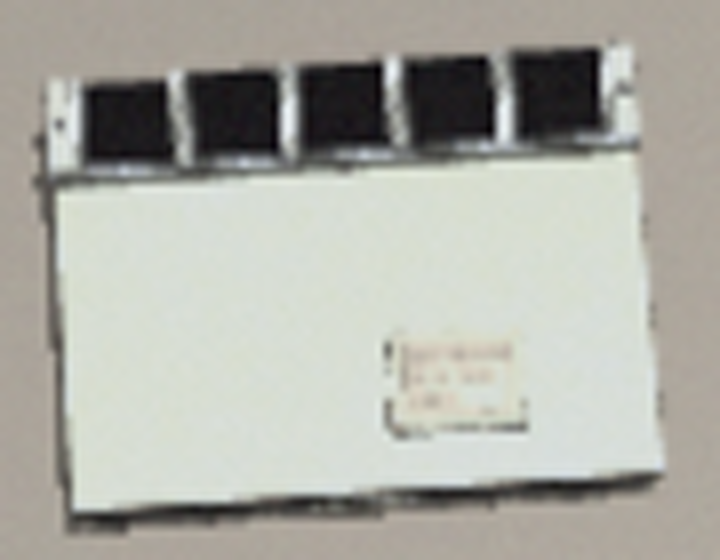

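View pics/sidec.png

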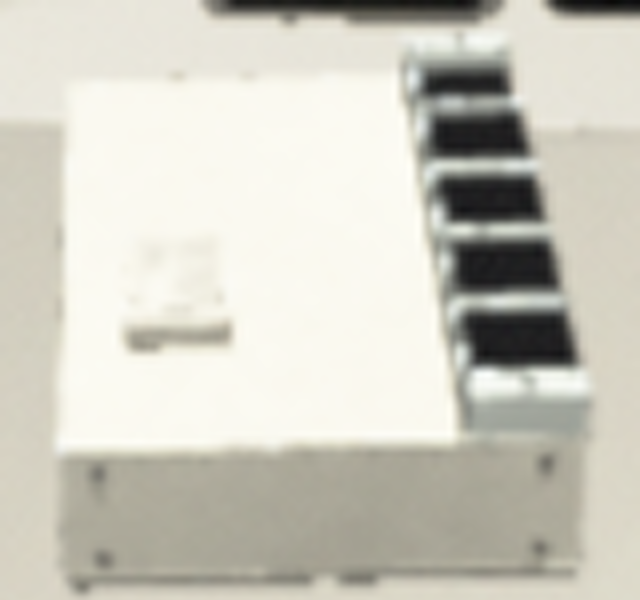

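The leftmost pad (+y, at the rail's +100 position) is the sunk one: it reads about 82 mm high in both views, and the others read about 90. In the side crop it also shows less black than the others. The catch is at about (595.5, 164.6). The rail's direction is 95° in world yaw. I'll move over it with the fingers closed and the closing line across the rail.

servo_tool --rows '[[[1,-0.83,-0.426,0,0,0,0.355],[1,-0.83,-0.426,0,0,0,0.355],[1,-0.83,-0.426,0,0,0,0.355],[1,-0.83,-0.426,0,0,0,0.355],[1,-0.83,-0.426,0,0,0,0.355],[1,-0.83,-0.426,0,0,0,0.355],[1,-0.83,-0.426,0,0,0,0.355],[1,-0.83,-0.426,0,0,0,0.355],[1,-0.83,-0.426,0,0,0,0.355],[1,-0.83,-0.426,0,0,0,0.355]]]' --squeeze 10

```text
time: 0.93
eef_pos: [411.4, 373.8, 236.3]
tool_rot: [0.678, 0.735, -0.0, -0.0]
force: [0.8, 1.0, 0.2]
opening: 28.5
grasp_force: 0.0
```

```bash
cat > go.py <<'E'
from h import *
from workcell import bot
import sys
from scipy.spatial.transform import Rotation as R
t=np.array([float(a) for a in sys.argv[1:4]])
s=bot.state(); r=R.from_quat(s["tool_rot"]); g=R.from_matrix(np.array([[-np.sin(np.radians(5)),np.cos(np.radians(5)),0],[np.cos(np.radians(5)),np.sin(np.radians(5)),0],[0,0,-1]]).T) if 0 else None
c,n=np.cos(np.radians(5)),np.sin(np.radians(5))
G=R.from_matrix(np.column_stack([[-n,c,0],[c,n,0],[0,0,-1]]))
print("shift",(r.inv().apply(t-s["eef_pos"])/300).round(4),"turn",((r.inv()*G).as_rotvec()/np.pi).round(4))
print("t",s["time"],np.round(s["eef_pos"],1),"F",np.round(s["force"],1),"open",s["opening"],bot.nose_length,"q",np.round(s["joint_pos"],2))
E
python3 go.py 597.5 164.6 170
```

```text
shift [-0.7454  0.5621  0.2209] turn [-0.0001  0.0001 -0.002 ]
t 0.9333 [411.4 373.8 236.3] F [0.8 1.  0.2] open 28.46450537371421 14.0 q [-1.    0.18  0.2   1.66 -0.04  1.31 -0.71]
```

servo_tool --rows '[[[1,-0.745,0.562,0.221,0,0,-0.002],[1,-0.745,0.562,0.221,0,0,-0.002],[1,-0.745,0.562,0.221,0,0,-0.002],[1,-0.745,0.562,0.221,0,0,-0.002],[1,-0.745,0.562,0.221,0,0,-0.002],[1,-0.745,0.562,0.221,0,0,-0.002],[1,-0.745,0.562,0.221,0,0,-0.002],[1,-0.745,0.562,0.221,0,0,-0.002],[1,-0.745,0.562,0.221,0,0,-0.002],[1,-0.745,0.562,0.221,0,0,-0.002]]]'

```text
time: 1.77
eef_pos: [598.2, 167.5, 169.8]
tool_rot: [0.672, 0.741, -0.0, -0.0]
force: [0.6, 0.7, 0.2]
opening: 0.1
grasp_force: 0.0
```

```bash
python3 go.py 597.5 164.6 115
python3 - <<'E'
from workcell import *
import cv2
p,d=grab_frame("side"); cv2.imwrite("pics/side1.png",cv2.resize(p[120:260,200:350,::-1],None,fx=4,fy=4,interpolation=cv2.INTER_CUBIC))
E
```

```text
shift [-0.0094 -0.0031  0.1827] turn [-0.0003 -0.0001  0.0033]
t 1.7667 [598.2 167.5 169.8] F [0.6 0.7 0.2] open 0.05324506745425908 14.0 q [-0.63  0.38  0.37  1.58 -0.14  1.22 -0.14]
```

View pics/side1.png

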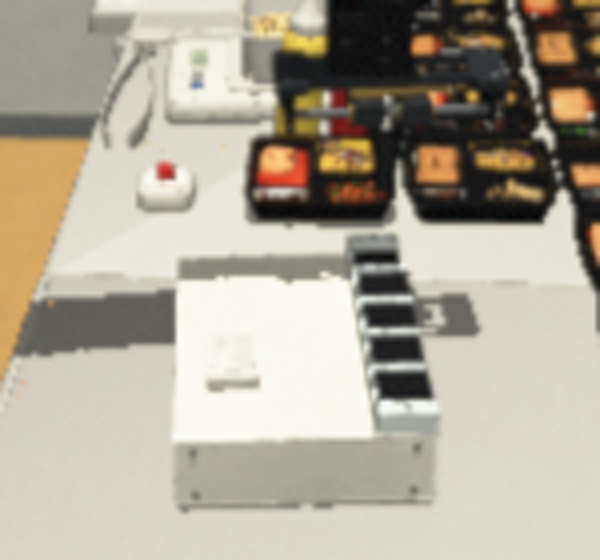

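The gripper hangs behind the rail in this view, over its far end (about pixel (370, 240) in the crop), and nothing has moved. Going down to just above the rail.

servo_tool --rows '[[[1,0,0,0.08,0,0,0],[1,0,0,0.15,0,0,0],[1,0,0,0.18,0,0,0],[1,0,0,0.18,0,0,0],[1,0,0,0.18,0,0,0],[1,0,0,0.18,0,0,0]]]'

```text
time: 2.32
eef_pos: [599.2, 167.3, 117.7]
tool_rot: [0.673, 0.74, 0.001, 0.0]
force: [1.0, -0.2, 0.1]
opening: 0.2
grasp_force: 0.0
```

```bash
python3 go.py 597.5 164.6 87
python3 - <<'E'
from workcell import *
import cv2
p,d=grab_frame("side"); cv2.imwrite("pics/side2.png",cv2.resize(p[150:220,255:330,::-1],None,fx=8,fy=8,interpolation=cv2.INTER_CUBIC))
E
```

```text
shift [-0.0086 -0.0067  0.1024] turn [ 0.0006 -0.0003  0.0025]
t 2.3167 [599.2 167.3 117.7] F [ 1.  -0.2  0.1] open 0.15219956505056736 14.0 q [-0.62  0.42  0.36  1.63 -0.16  1.12 -0.13]
```

View pics/side2.png

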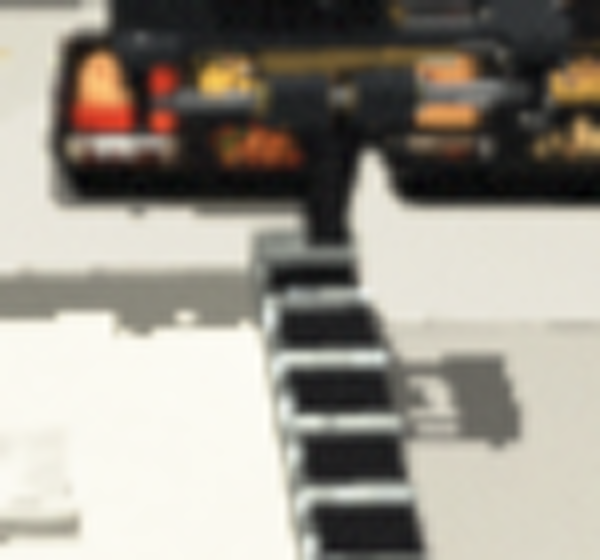

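Run:
```python
from h import *
from workcell import *
def pr(n,P):
    m=camera_model(n);T=np.array(m["T"]);c=T[:3,:3].T@(np.array(P)-T[:3,3]);return np.round([m["cx"]+m["fx"]*c[0]/-c[2],m["cy"]-m["fy"]*c[1]/-c[2]],1)
for P in([599,157.7,103.7],[599,167,103.7],[599,177,103.7],[593,189,90],[593,201,90],[604,65,90],[595.5,144,90]): print(P,pr("side",P))
p,d=grab_frame("side")
for v in range(172,188):
    u=296; print(v,p[v,u],dep("side",u,v,d[v,u]).round(0), p[v,294],dep("side",294,v,d[v,294]).round(0))
p,d=grab_frame("top")
```

```text
[599, 157.7, 103.7] [294.2 180.6]
[599, 167, 103.7] [294.2 179.3]
[599, 177, 103.7] [294.2 177.9]
[593, 189, 90] [292.3 179.6]
[593, 201, 90] [292.3 177.9]
[604, 65, 90] [296.  198.1]
[595.5, 144, 90] [293.2 185.9]
172 [29 27 28] [604. 158. 138.] [18 19 19] [597. 156. 139.]
173 [28 28 28] [604. 161. 132.] [22 22 24] [597. 160. 133.]
174 [27 25 26] [604. 158. 130.] [21 19 22] [597. 162. 128.]
175 [28 27 28] [605. 163. 123.] [23 25 24] [597. 159. 125.]
176 [23 23 23] [605. 159. 122.] [24 22 22] [598. 158. 122.]
177 [28 27 28] [605. 162. 116.] [27 27 27] [598. 160. 117.]
178 [29 30 28] [605. 158. 114.] [31 31 31] [598. 155. 115.]
179 [29 29 30] [605. 159. 109.] [34 33 35] [598. 159. 109.]
180 [62 63 63] [605. 158. 106.] [64 65 62] [598. 157. 107.]
181 [116 119 114] [607. 192.  82.] [118 120 115] [599. 189.  84.]
182 [92 95 90] [606. 181.  85.] [93 95 91] [599. 185.  82.]
183 [41 40 41] [606. 177.  83.] [43 43 42] [599. 180.  81.]
184 [18 19 20] [606. 172.  82.] [15 16 19] [599. 169.  83.]
185 [61 62 59] [606. 160.  85.] [48 48 47] [599. 160.  84.]
186 [155 159 151] [605. 144.  90.] [118 121 117] [598. 142.  91.]
187 [147 150 143] [605. 136.  91.] [135 139 134] [598. 136.  90.]
```

The finger reads at y≈158–177, and the notch runs from 144 to 186, so it is clear of the bars. I'll nudge it slightly and press gently.

servo_tool --rows '[[[1,-0.007,-0.01,0.03,0,0,0],[1,-0.007,-0.01,0.05,0,0,0],[1,-0.007,-0.01,0.06,0,0,0],[1,-0.007,-0.01,0.066,0,0,0],[1,-0.007,-0.01,0.072,0,0,0],[1,-0.007,-0.01,0.078,0,0,0],[1,-0.007,-0.01,0.082,0,0,0],[1,-0.007,-0.01,0.082,0,0,0]]]'

```text
time: 3.13
eef_pos: [595.9, 164.2, 91.3]
tool_rot: [0.673, 0.74, 0.0, 0.0]
force: [0.7, 0.3, -0.0]
opening: 0.1
grasp_force: 0.0
```

```bash
python3 go.py 597.5 164.6 87
```

```text
shift [0.0007 0.0054 0.0144] turn [ 0.     -0.      0.0022]
t 3.1333 [595.9 164.2  91.3] F [ 0.7  0.3 -0. ] open 0.05277556411023457 14.0 q [-0.62  0.45  0.35  1.66 -0.17  1.07 -0.12]
```

servo_tool --rows '[[[1,0,0,0.005,0,0,0],[1,0,0,0.01,0,0,0],[1,0,0,0.013,0,0,0],[1,0,0,0.016,0,0,0],[1,0,0,0.018,0,0,0],[1,0,0,0.018,0,0,0]]]'

```text
time: 3.63
eef_pos: [596.3, 164.4, 87.4]
tool_rot: [0.673, 0.74, 0.001, 0.0]
force: [-4.7, -0.7, 13.4]
opening: 0.6
grasp_force: 6.4
```

```bash
python3 go.py 597.5 164.6 87;  python3 - <<'E'
from workcell import *
import cv2
p,d=grab_frame("side"); cv2.imwrite("pics/side3.png",cv2.resize(p[150:270,200:350,::-1],None,fx=5,fy=5,interpolation=cv2.INTER_CUBIC))
E
```

```text
shift [0.0003 0.0042 0.0014] turn [ 0.0003 -0.0002  0.0021]
t 3.6333 [596.3 164.4  87.4] F [-4.7 -0.7 13.4] open 0.5531824622291269 14.0 q [-0.62  0.45  0.35  1.66 -0.17  1.06 -0.12]
```

View pics/side3.png

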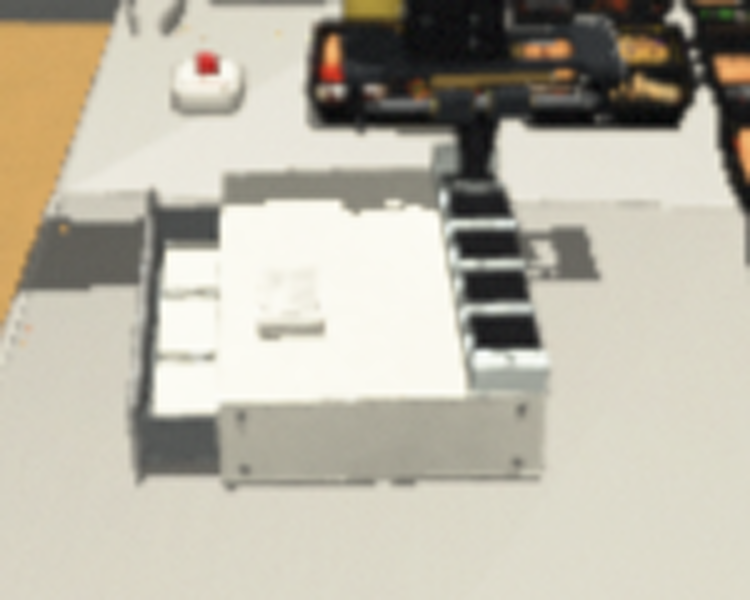

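The drawer is out (its front at x≈145 in the crop, the box edge at 222), and the force has risen above the 4 N that moves the catch, so it is at the stop. I'll press once more, slightly, to be sure, then lift straight up.

servo_tool --rows '[[[1,0,0,0.004,0,0,0],[1,0,0,0.004,0,0,0]]]'

```text
time: 3.85
eef_pos: [596.3, 164.4, 87.3]
tool_rot: [0.673, 0.74, 0.001, -0.0]
force: [-10.8, -2.3, 22.7]
opening: 0.8
grasp_force: 11.4
```

servo_tool --rows '[[[1,0,0,-0.02,0,0,0],[1,0,0,-0.06,0,0,0],[1,0,0,-0.15,0,0,0],[1,0,0,-0.26,0,0,0],[1,0,0,-0.38,0,0,0],[1,0,0,-0.45,0,0,0],[1,0,0,-0.45,0,0,0],[1,0,0,-0.45,0,0,0]]]'

```text
time: 4.52
eef_pos: [596.6, 164.4, 221.7]
tool_rot: [0.673, 0.74, 0.001, 0.001]
force: [0.0, -0.4, -0.3]
opening: 0.5
grasp_force: 0.0
```

Run:
```python
from h import *
from workcell import *
import cv2
p,d=grab_frame("side"); cv2.imwrite("pics/side4.png",cv2.resize(p[150:270,200:350,::-1],None,fx=5,fy=5,interpolation=cv2.INTER_CUBIC))
for u,v in((295,184),(296,184),(294,183),(293,184)): print(dep("side",u,v,d[v,u]).round(1))
print(np.round(bot.state()["force"],1))
```

```text
[603.2 185.3  73.8]
[606.7 183.4  75. ]
[599.5 186.7  77.1]
[595.9 181.6  75.9]
[ 0.2  0.1 -0.5]
```

View pics/side4.png

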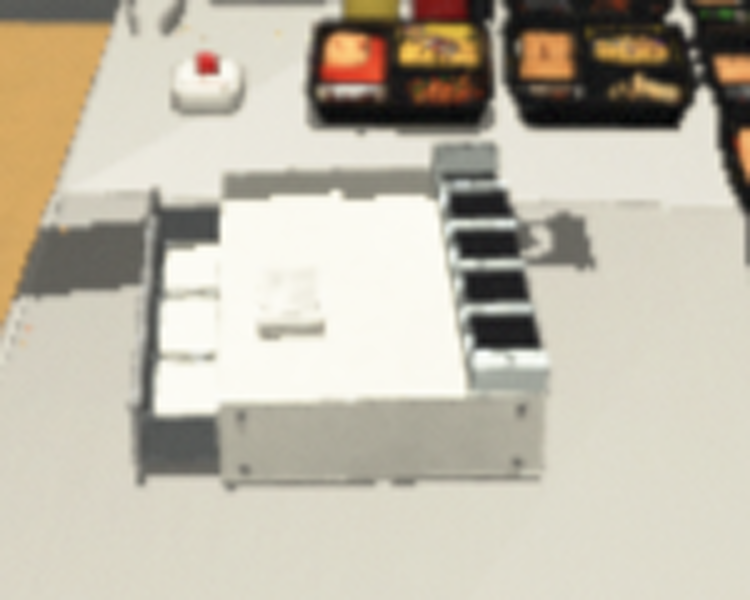

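The drawer is still fully out, with its front at x≈145 in the crop. The label block (290, 300) and timer (207, 85) are where they were, and the gripper is clear.

```bash
python3 -c "
from workcell import workorder
print(workorder.job_done())"
```

```text
the job is handed in; nothing more can be done
None
```

The job is handed in: I pressed the sunk pad at the rail's +100 mm end down to its stop, the drawer slid out and stayed out in the last picture, the arm drew back, and nothing near the box had visibly moved; no verdict came back.

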